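# Put the rubber stoppers back in their size tray

## Robot

A 6-joint arm with a two-finger parallel gripper is mounted at the origin on the work surface. World frame = base frame: x ahead of the robot, y to its left, z up, the work surface at z = 0. Lengths are in mm, angles in rad, forces in N, time in s.
With the tool pointing down it reaches from about 350 to 775 mm from the base axis. Payload 5.5 kg.
Tool frame: the origin (TCP) lies at the very end of the fingers, on their centre line; the grasp point (between the pads) lies 19 mm behind it; z points along the fingers, y is the line along which they close (so a half turn about z gives the same grasp; the last joint's range is limited). The gripper opens to 85 mm and grips with 20 to 120 N. Pads are 22 mm wide; open, the fingers measure 114 mm over their backs; the gripper's body (76 mm by 85 mm) begins 54 mm behind the grasp point. The pads swing forward as they close: fully open they stand 13 mm farther back than shut.
Start: joints at [-1.327, 0.313, 0.046, 1.304, 0, 1.431], TCP at [215.306, -533.212, 231.323] pointing down, gripper open.
Joint ranges: [-2.76, 2.76], [-0.86, 1.69], [-1.03, 1.26], [-2.2, 2.34], [-1.47, 1.5], [-3.14, 3.14]. Speed limits (rad/s): [2.57, 2.57, 3.14, 3.14, 3.14, 3.14].

## Interface

Orientations are given as a unit quaternion [x, y, z, w].
In Python, from cell import ctrl gives the robot as it stands. The module is installed in compiled form; this text tells all that it offers.
- The arm moves only by the shell command python3 -m jog 'ROWS' [OPENING] [FORCE]. ROWS is JSON, a list of rows, each a list of 2 entries, a list of its own where there are three numbers: the shift along the tool's x, y, z each as a share of 0.15 m, from -1 to 1, then the turn about the tool's z as a share of pi/2 rad, from -1 to 1. A call has 1 to 8 rows; each row is the pose to reach, as a shift and turn from the pose commanded when the call began, along the tool's axes at that moment; what a row does not reach only later rows make up. A row lasts 1/12 s, in which the tool goes at most 41.7 mm and 7.16 degrees, less where a joint would pass 70% of its speed; a pose out of reach is approached as far as the arm can. A call with a number of a shift or a turn outside -1 to 1 is refused whole. A call with a gripper value outside its range is refused whole. OPENING is the opening, from -1 (shut) to 1 (fully open), set as the call begins (- or left out, the last holds). The fingers move at their own pace and stop on an object; FORCE is the grip in N (left out, the last holds). Time passes only in rows, so rows that repeat a pose let the fingers close. It gives the time, the measured TCP pose, the force, the opening and the grip force at its end, in the units of the state.
- ctrl.get_obs(): the state, without advancing time (a new reading comes with each control period).
- ctrl.get_image(name): name is "scene" or "top" or "wrist"; returns a dict with "pixels" (480x640x3 uint8, red, green, blue), "depth" (480x640 float32, mm along the optical axis (not along the pixel's ray), 0 where there is no reading), "mtx" (3x3 intrinsics, pixels), "world_from_camera" (4x4, takes a point from camera to world coordinates); the wrist camera has in their place "tool_from_camera" (4x4, takes a point from camera to tool coordinates, whose origin is the TCP and whose axes are the flange's). Camera axes: x right, y down, z forward; pixel columns grow to the right and rows downward; lengths in mm; the calibration is good to about 2 mm. A picture is of the moment at which its call begins: read the wrist's pose just before it.
- ctrl.close_job(): hands the job in; it is judged then, once.
The state is a dict: "time": time; "qpos": joint angles; "qd": joint speeds; "effort": joint torques, N m; "position": TCP position; "tool_rot": TCP orientation; "wrist_force": force on the tool from outside, world axes, zero at the start; "wrist_torque": the same for the moment, N m; "opening": finger opening in mm; "gripper_force": force on a finger pad.
Only numpy, scipy, OpenCV 4.12 (cv2) and the standard library are available. Lean on these libraries where they do the work, as an engineer would, in place of code of your own. Each camera call takes 0.05 s, during which the arm holds its last target. There are 200 camera calls.

## Task

Put the four loose solid rubber stoppers away in the tray, each in the bin that already holds a stopper of its own size, standing wide end up on the bin floor. Leave the two bored stoppers (with a hole through the middle) where they stand on the bench; they belong to another set.

Things in the scene. Friction and masses are not known exactly. Their poses are not given: they have to be found in the camera images.
- stopper_s_mid (a point): The smallest loose solid rubber stopper: red-brown, a plain cone frustum 22 mm across at the top, 17 mm at the foot, 25 mm tall, standing on its narrow foot on the bench; top face unbroken. The point is at its centre, 12.5 mm above its foot; z points up out of its wide end.
- stopper_m_mid (a point): The second smallest loose solid rubber stopper: red-brown, a plain cone frustum 32 mm across at the top, 26 mm at the foot, 30 mm tall, standing on its narrow foot on the bench; top face unbroken. The point is at its centre, 15 mm above its foot; z points up out of its wide end.
- stopper_l_mid (a point): The second largest loose solid rubber stopper: red-brown, a plain cone frustum 42 mm across at the top, 34 mm at the foot, 40 mm tall, standing on its narrow foot on the bench; top face unbroken. The point is at its centre, 20 mm above its foot; z points up out of its wide end.
- stopper_xl_mid (a point): The largest loose solid rubber stopper: red-brown, a plain cone frustum 54 mm across at the top, 46 mm at the foot, 50 mm tall, standing on its narrow foot on the bench; top face unbroken. The point is at its centre, 25 mm above its foot; z points up out of its wide end.
- bored_m_mid (a point): A bored stopper that does NOT belong in the tray: same rubber and same outside as the second smallest solid one (32 mm top, 26 mm foot, 30 mm tall) but with a round hole of 11 mm right through its middle, open at the top. The point is at its centre, 15 mm above its foot.
- bored_xl_mid (a point): A bored stopper that does NOT belong in the tray: same rubber and same outside as the largest solid one (54 mm top, 46 mm foot, 50 mm tall) but with a round hole of 16 mm right through its middle, open at the top. The point is at its centre, 25 mm above its foot.
- bin_s: White open bin, one of four side by side (76 mm pitch) fixed in the grey tray, holding a wedged stopper 22 mm wide, 25 mm tall. Origin: centre of its underside, 4 mm above the bench; z up, x along its length. 164 mm long (x), 75.5 wide (y), walls 18 high, 2 thick, floor 3 thick. The stopper in it stands at x = -47 mm, y = 0; the free end is towards +x, end wall at x = +80 mm.
- bin_m: White open bin, one of four side by side (76 mm pitch) fixed in the grey tray, holding a wedged stopper 32 mm wide, 30 mm tall. Origin: centre of its underside, 4 mm above the bench; z up, x along its length. 164 mm long (x), 75.5 wide (y), walls 18 high, 2 thick, floor 3 thick. The stopper in it stands at x = -47 mm, y = 0; the free end is towards +x, end wall at x = +80 mm.
- bin_l: White open bin, one of four side by side (76 mm pitch) fixed in the grey tray, holding a wedged stopper 42 mm wide, 40 mm tall. Origin: centre of its underside, 4 mm above the bench; z up, x along its length. 164 mm long (x), 75.5 wide (y), walls 18 high, 2 thick, floor 3 thick. The stopper in it stands at x = -47 mm, y = 0; the free end is towards +x, end wall at x = +80 mm.
- bin_xl: White open bin, one of four side by side (76 mm pitch) fixed in the grey tray, holding a wedged stopper 54 mm wide, 50 mm tall. Origin: centre of its underside, 4 mm above the bench; z up, x along its length. 164 mm long (x), 75.5 wide (y), walls 18 high, 2 thick, floor 3 thick. The stopper in it stands at x = -47 mm, y = 0; the free end is towards +x, end wall at x = +80 mm.
Things that resemble listed ones, but are neither listed nor needed, are in the scene too. What is shaped like the part that bears stopper_m_mid but pink is not meant. What is shaped like the part that bears stopper_xl_mid but blue is not meant.

How it is judged:
By the outcome, as a careful person would: the job done as asked, in the order asked, and still so for the second after the job is handed in, with the robot touching nothing.
It also fails if it takes over 99 s, if anything falls off the work surface, if the arm or the gripper's body presses on something with over 40 N, if the wrist force passes 120 N, or if a joint passes its speed limit or range.

## Working session

There is one attempt and no reset: what is moved stays moved. The work goes in short steps, Python scripts to look and compute and a shell command to move; the robot and the scene stay as the last step left them, time stands still between calls to the robot, and variables do not carry over. Pictures are saved under pics/ and viewed, at most 14 in all, crops included, and the job is handed in when it is done.

```bash
mkdir -p pics; python3 - <<'E'
from cell import ctrl
import cv2,numpy as np
o=ctrl.get_obs();print({k:np.round(v,3).tolist() for k,v in o.items()})
for n in("top","scene"):
    im=ctrl.get_image(n);cv2.imwrite(f"pics/{n}0.png",im["pixels"][:,:,::-1]);np.savez(f"{n}0.npz",**im)
    print(im["mtx"],im["world_from_camera"])
E
```

```text
{'time': 0.0, 'qpos': [-1.327, 0.314, 0.045, 1.304, 0.0, 1.431], 'qd': [-0.0, -0.001, 0.001, -0.002, -0.001, -0.001], 'effort': [0.001, -48.063, 29.853, 0.02, -0.0, 0.0], 'position': [215.178, -532.672, 230.416], 'tool_rot': [0.982, 0.191, -0.0, -0.001], 'wrist_force': [-0.133, 0.526, 0.473], 'wrist_torque': [0.031, 0.032, -0.011], 'gripper_force': 0.0, 'opening': 85.485}
[[532.43539527   0.         316.08180152]
 [  0.         532.43539527 251.90505361]
 [  0.           0.           1.        ]] [[ 8.19479462e-03 -9.89607970e-01  1.43558043e-01  3.65299979e+02]
 [-9.99661864e-01 -1.16503973e-02 -2.32470592e-02 -5.51750006e+01]
 [ 2.46779833e-02 -1.43318996e-01 -9.89368820e-01  1.02014640e+03]
 [ 0.00000000e+00  0.00000000e+00  0.00000000e+00  1.00000000e+00]]
[[489.05704341   0.         318.66839118]
 [  0.         489.05704341 244.66216625]
 [  0.           0.           1.        ]] [[ 2.82412999e-01  6.55275283e-01 -7.00612019e-01  1.15901487e+03]
 [ 9.59290268e-01 -1.94626504e-01  2.04652646e-01 -2.60874483e+02]
 [-2.25384737e-03 -7.29886859e-01 -6.83564257e-01  6.56379497e+02]
 [ 0.00000000e+00  0.00000000e+00  0.00000000e+00  1.00000000e+00]]
```

View pics/top0.png

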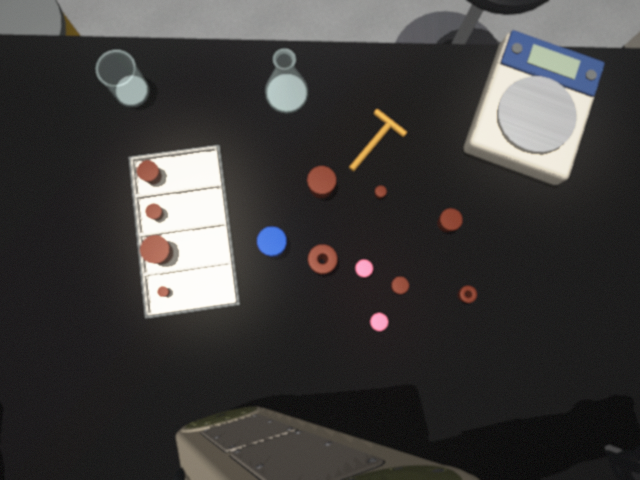

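View pics/scene0.png

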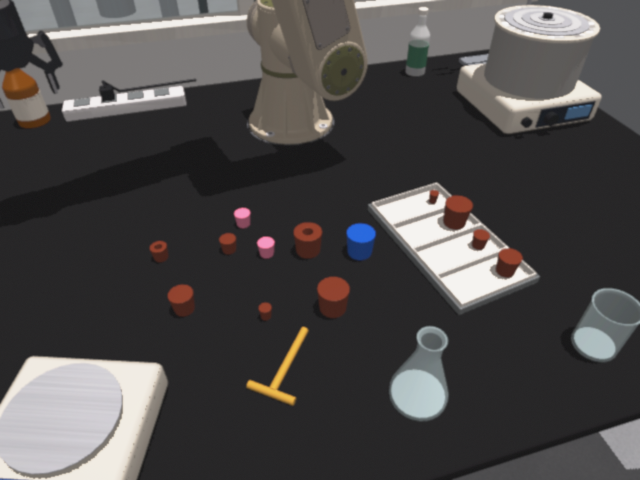

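The top view shows the loose solids: XL (321,180), S (381,191), L (451,219) and M (400,285). The bored ones are at (322,259) and (468,294). The bins, identified by their stoppers, are L (148,172), M (154,212), XL (155,250) and S (164,292), with their free ends to the image right. The scene view agrees.

```bash
cat > h.py <<'E'
import numpy as np,cv2
def load(n): return dict(np.load(n))
def cloud(im,T):
    v,u=np.mgrid[:480,:640];d=im["depth"];K=im["mtx"]
    P=np.stack([(u-K[0,2])/K[0,0]*d,(v-K[1,2])/K[1,1]*d,d],-1)
    return P@T[:3,:3].T+T[:3,3]
def atz(im,T,u,v,z):
    r=T[:3,:3]@np.linalg.inv(im["mtx"])@[u,v,1];o=T[:3,3]
    return o+r*(z-o[2])/r[2]
def red(im):
    h=cv2.cvtColor(im["pixels"],cv2.COLOR_RGB2HSV)
    return (((h[...,0]<12)|(h[...,0]>172))&(h[...,1]>110)&(h[...,2]>40)).astype(np.uint8)
E
python3 - <<'E'
from h import *
im=load("top0.npz");T=im["world_from_camera"];C=cloud(im,T);m=red(im)
n,l,s,c=cv2.connectedComponentsWithStats(m)
for i in range(1,n):
    if s[i,4]<30: continue
    P=C[l==i];z=np.percentile(P[:,2],90);Q=P[P[:,2]>z-4]
    (x,y),r=cv2.minEnclosingCircle(Q[:,:2].astype(np.float32))
    print(c[i].round(),s[i,4],"ztop %.1f"%z,"xy %.1f %.1f r %.1f"%(x,y,r),"mean",Q.mean(0).round(1))
for p in [(130,158),(219,146),(239,304),(146,317)]: print(p,atz(im,T,*p,20).round(1))
print(C[::60,::60,2][4:,:].round(1))
E
```

```text
[148. 171.] 324 ztop 49.2 xy 657.4 238.3 r 20.3 mean [656.5 238.5  47.5]
[321. 181.] 771 ztop 52.3 xy 517.8 -72.4 r 153.5 mean [642.8 -87.1  56.1]
[380. 191.] 141 ztop 26.8 xy 631.2 -202.3 r 10.6 mean [ 630.8 -202.1   25.5]
[154. 211.] 159 ztop 39.3 xy 477.5 91.4 r 184.6 mean [579.4 224.7  45.1]
[450. 220.] 484 ztop 42.7 xy 475.2 -202.6 r 183.9 mean [ 573.5 -332.2   44. ]
[155. 249.] 596 ztop 59.3 xy 440.5 91.7 r 165.0 mean [506.  214.6  61.4]
[322. 259.] 728 ztop 52.4 xy 442.4 -77.1 r 80.2 mean [493.5 -89.6  58.6]
[400. 285.] 284 ztop 32.8 xy 449.1 -236.2 r 15.8 mean [ 448.9 -236.1   31.2]
[467. 294.] 290 ztop 32.3 xy 433.8 -364.0 r 15.9 mean [ 433.7 -363.9   30.9]
[163. 292.] 64 ztop 35.2 xy 400.7 77.6 r 137.4 mean [430.1 197.   53.9]
(130, 158) [689.4 282.3  20. ]
(219, 146) [716.4 112.   20. ]
(239, 304) [410.5  64.3  20. ]
(146, 317) [385.  235.2  20. ]
[[ 1.600e+00  1.300e+00  1.800e+00  7.900e+00  1.000e+00  3.100e+00
   1.100e+00  2.100e+00  4.000e-01  1.900e+00  3.000e-01]
 [ 2.100e+00 -1.300e+00  9.000e-01  6.300e+00  1.800e+00 -5.000e-01
  -9.000e-01  6.300e+00 -0.000e+00  3.400e+00  1.700e+00]
 [-6.000e-01 -1.700e+00  4.500e+00 -2.000e-01  1.700e+00  3.100e+00
   3.100e+00  4.500e+00  2.500e+00  7.000e-01  2.800e+00]
 [ 2.200e+00 -3.000e-01  1.400e+00  3.000e-01  3.084e+02  4.103e+02
   2.100e+00  0.000e+00  2.100e+00  3.300e+00  0.000e+00]]
```

```bash
python3 - <<'E'
from h import *
im=load("top0.npz");T=im["world_from_camera"];C=cloud(im,T);m=red(im)
n,l,s,c=cv2.connectedComponentsWithStats(m)
H={0:47,1:50,2:25,3:37,4:40,5:57,6:50,7:30,8:30,9:32}
k=0
for i in range(1,n):
    if s[i,4]<30: continue
    h=H[k];k+=1
    P=C[(l==i)&(im["depth"]>0)];Q=P[abs(P[:,2]-h-1.5)<5]
    (x,y),r=cv2.minEnclosingCircle(Q[:,:2].astype(np.float32))
    print(h,"xy %.1f %.1f r %.1f"%(x,y,r),"med",np.median(Q,0).round(1))
# tray white mask
h=cv2.cvtColor(im["pixels"],cv2.COLOR_RGB2HSV)
w=((h[...,1]<60)&(h[...,2]>130)).astype(np.uint8);w[:, 250:]=0;w[:130]=0;w[330:]=0
w=cv2.morphologyEx(w,cv2.MORPH_CLOSE,np.ones((9,9)))
v,u=np.nonzero(w);W=np.array([atz(im,T,a,b,18)[:2] for a,b in zip(u,v)],np.float32)
print(cv2.minAreaRect(W),cv2.boxPoints(cv2.minAreaRect(W)))
E
```

```text
47 xy 657.4 238.3 r 20.3 med [656.4 238.8  47. ]
50 xy 644.2 -87.6 r 26.8 med [644.2 -87.8  50.4]
25 xy 631.0 -202.6 r 10.7 med [ 630.4 -202.5   25.2]
37 xy 582.1 226.2 r 14.0 med [581.4 227.   37.3]
40 xy 574.1 -333.3 r 20.9 med [ 573.8 -332.8   40.6]
57 xy 506.4 215.8 r 25.9 med [506.9 215.7  57.3]
50 xy 494.8 -90.1 r 26.6 med [494.8 -90.7  50.3]
30 xy 449.6 -236.2 r 16.0 med [ 449.8 -236.    30.6]
30 xy 434.0 -363.9 r 15.9 med [ 434.4 -364.3   30.5]
32 xy 432.7 202.3 r 9.0 med [430.9 203.   32.9]
((552.22998046875, 175.17929077148438), (312.84429931640625, 174.37924194335938), 8.870482444763184) [[384.23395  237.20557 ]
 [411.12347   64.911995]
 [720.226    113.153015]
 [693.3365   285.4466  ]]
```

```bash
cat > go.py <<'E'
import sys,numpy as np
from cell import ctrl
from scipy.spatial.transform import Rotation as R
o=ctrl.get_obs();M=R.from_quat(o["tool_rot"]).as_matrix()
a=np.degrees(np.arctan2(M[1,0],M[0,0]))
d=M.T@(np.array(sys.argv[1:4],float)-o["position"])/150
turn=-((98.87-a+180)%360-180)/90
print(o["time"],"pos",o["position"].round(1),"ang",a.round(2),"shares",d.round(3),"turn",round(turn,3),"F",np.round(o["wrist_force"],1),"open",round(o["opening"],1),"grip",round(o["gripper_force"],1))
E
python3 -m jog '[[[1,-0.2,0],-0.855],[[1,-0.2,0],-0.855],[[1,-0.2,0],-0.855],[[1,-0.2,0],-0.855],[[1,-0.2,0],-0.855],[[1,-0.2,0],-0.855],[[1,-0.2,0],-0.855],[[1,-0.2,0],-0.855]]'; python3 go.py 574 -333 130
```

```text
time: 0.77
position: [343.4, -448.6, 230.8]
tool_rot: [0.768, 0.641, 0.0, -0.0]
wrist_force: [-0.8, -0.3, 0.0]
opening: 85.2
gripper_force: 0.0
0.7667 pos [ 343.4 -448.6  230.8] ang 79.7 shares [1.033 1.375 0.672] turn -0.213 F [-0.8 -0.3  0. ] open 85.2 grip 0.0
```

```bash
python3 -m jog '[[[0.7,1,0],-0.213],[[0.7,1,0],-0.213],[[0.7,1,0],-0.213],[[0.7,1,0],-0.213],[[0.7,1,0.3],-0.213],[[0.7,1,0.5],-0.213],[[0.7,1,0.5],-0.213]]'; python3 go.py 574 -333 130
```

```text
time: 1.35
position: [507.7, -369.3, 147.9]
tool_rot: [0.652, 0.758, 0.0, -0.007]
wrist_force: [-2.3, 0.9, -2.0]
opening: 84.8
gripper_force: 0.0
1.35 pos [ 507.7 -369.3  147.9] ang 98.61 shares [0.172 0.474 0.117] turn -0.003 F [-2.3  0.9 -2. ] open 84.8 grip 0.0
```

```bash
python3 -m jog '[[[0.17,0.47,0.12],0],[[0.17,0.47,0.12],0],[[0.17,0.47,0.12],0],[[0.17,0.47,0.12],0],[[0.17,0.47,0.12],0]]'>/dev/null; python3 go.py 574 -333 20; python3 - <<'E'
from h import *
from cell import ctrl
from scipy.spatial.transform import Rotation as R
o=ctrl.get_obs();im=ctrl.get_image("wrist");cv2.imwrite("pics/w1.png",im["pixels"][:,:,::-1])
T=np.eye(4);T[:3,:3]=R.from_quat(o["tool_rot"]).as_matrix();T[:3,3]=o["position"];T=T@im["tool_from_camera"]
C=cloud(im,T);n,l,s,c=cv2.connectedComponentsWithStats(red(im))
for i in range(1,n):
    if s[i,4]<200: continue
    P=C[(l==i)&(im["depth"]>0)];z=np.percentile(P[:,2],80);Q=P[abs(P[:,2]-z)<4]
    print(c[i].round(),s[i],z,cv2.minEnclosingCircle(Q[:,:2].astype(np.float32)))
E
```

```text
1.7667 pos [ 575.6 -338.9  139.3] ang 98.44 shares [ 0.041 -0.005  0.796] turn -0.005 F [-0.1  0.2  0.8] open 85.4 grip 0.0
[435.  40.] [414  18  39  39 543] 24.72240980710677 ((631.482666015625, -200.3708953857422), 10.828145980834961)
[152.  49.] [ 123   20   62   56 2528] 29.84504441536 ((450.0245056152344, -234.6381072998047), 16.11318016052246)
[319. 221.] [ 290  191   59   60 2677] 39.916881338517726 ((574.8067016601562, -330.9751892089844), 20.674938201904297)
[133. 229.] [ 107  208   54   44 1759] 29.41428178876773 ((435.045654296875, -361.9580383300781), 16.021821975708008)
```

View pics/w1.png

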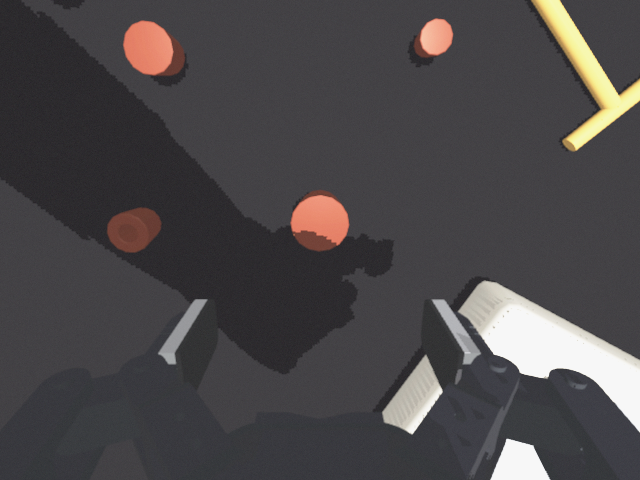

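Wrist view: L is centred between the fingers at (319,221), with nothing beside them. I'll lower onto it.

```bash
python3 -m jog '[[[0.047,0,0.2],-0.005],[[0.047,0,0.45],-0.005],[[0.047,0,0.65],-0.005],[[0.047,0,0.8],-0.005],[[0.047,0,0.835],-0.005],[[0.047,0,0.835],-0.005],[[0.047,0,0.835],-0.005]]' >/dev/null;  python3 go.py 574.5 -332 14
python3 -m jog '[[[0,0,0],0],[[0,0,0],0],[[0,0,0],0],[[0,0,0],0],[[0,0,0],0],[[0,0,0],0],[[0,0,0],0],[[0,0,0],0]]' -0.3 40 >/dev/null;  python3 go.py 574.5 -332 14
```

```text
2.4 pos [ 575.1 -332.7   14.7] ang 98.83 shares [ 0.005 -0.003  0.005] turn -0.0 F [ 0.  -0.3  0.6] open 85.2 grip 0.0
3.0667 pos [ 575.8 -332.    14.8] ang 98.91 shares [ 0.002 -0.008  0.005] turn 0.0 F [-2.   0.2  5.5] open 39.7 grip 39.7
```

```bash
python3 -m jog '[[[0,0,-0.25],0],[[0,0,-0.5],0],[[0,0,-0.75],0],[[0.25,0,-0.8],0],[[0.5,0.2,-0.8],0],[[0.8,0.3,-0.8],0],[[1,0.4,-0.8],0],[[1,0.4,-0.8],0]]' >/dev/null;  python3 go.py 669.4 163.2 120;  python3 - <<'E'
from h import *
from cell import ctrl
im=ctrl.get_image("scene");cv2.imwrite("pics/s1.png",cv2.resize(im["pixels"][100:400,0:560,::-1],None,fx=1.4,fy=1.4))
E
```

```text
3.7333 pos [ 612.1 -167.1  133.6] ang 99.29 shares [2.111 0.732 0.097] turn 0.005 F [ 0.1 -0.2 -0.3] open 39.3 grip 40.7
```

View pics/s1.png

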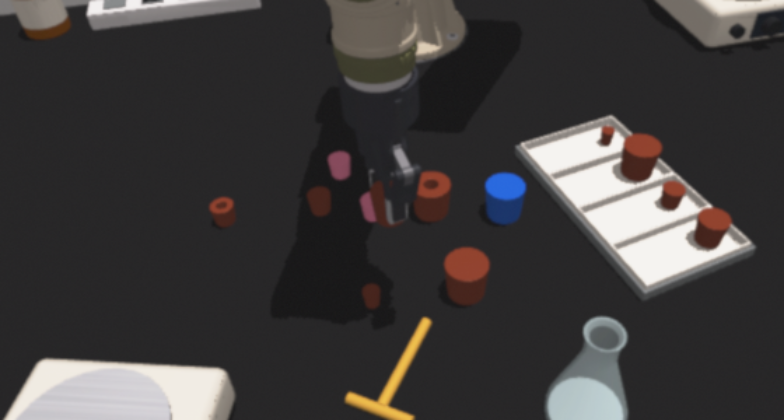

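L is in the grip at (388,205) and upright. I'll carry it to its bin.

```bash
python3 -m jog '[[[0.25,0.1,0],0],[[0.5,0.2,0],0],[[0.75,0.3,0],0],[[1,0.37,0],0],[[1,0.37,0],0],[[1,0.37,0],0]]' >/dev/null;python3 -m jog '[[[0.25,0.1,0],0],[[0.5,0.2,0],0],[[0.75,0.3,0],0],[[1,0.37,0],0],[[1,0.37,0],0],[[1,0.37,0],0]]' >/dev/null;  python3 go.py 669.4 163.2 22
```

```text
4.7833 pos [674.6 139.9 132.6] ang 99.0 shares [ 0.159 -0.01   0.737] turn 0.001 F [-0.5 -0.8 -1. ] open 39.2 grip 40.7
```

```bash
python3 -m jog '[[[0.159,-0.01,0],0],[[0.159,-0.01,0.2],0],[[0.159,-0.01,0.4],0],[[0.159,-0.01,0.6],0],[[0.159,-0.01,0.66],0],[[0.159,-0.01,0.66],0],[[0.159,-0.01,0.66],0]]' >/dev/null;python3 go.py 669.4 163.2 22.5
```

```text
5.3667 pos [669.4 161.1  34.4] ang 98.78 shares [0.014 0.002 0.079] turn -0.001 F [ 0.3 -0.5 -0.1] open 39.3 grip 40.7
```

```bash
python3 -m jog '[[[0.01,0,0.04],0],[[0.01,0,0.07],0],[[0.01,0,0.08],0],[[0.01,0,0.08],0],[[0.01,0,0.08],0]]' >/dev/null;python3 go.py 669.4 163.2 22
python3 -m jog '[[[0,0,0],0],[[0,0,0],0],[[0,0,0],0],[[0,0,0],0]]' 0.25 >/dev/null;python3 go.py 669.4 163.2 22
python3 -m jog '[[[0,0,-0.2],0],[[0,0,-0.4],0],[[0,0,-0.6],0],[[0,0,-0.7],0],[[0,0,-0.7],0],[[0,0,-0.7],0]]' 1 >/dev/null;python3 go.py 644.2 -87.6 120; python3 - <<'E'
from h import *
from cell import ctrl
im=ctrl.get_image("scene");cv2.imwrite("pics/s2.png",cv2.resize(im["pixels"][150:350,300:600,::-1],None,fx=2,fy=2))
E
```

```text
5.7833 pos [669.1 164.6  22.5] ang 98.92 shares [-0.01   0.001  0.003] turn 0.001 F [ 0.5 -0.7 -0.7] open 39.2 grip 40.7
6.1167 pos [669.1 164.5  22.3] ang 98.91 shares [-0.009  0.001  0.002] turn 0.0 F [-0.3  0.2 -0.1] open 53.1 grip 0.0
6.6167 pos [669.8 164.6 128.2] ang 98.91 shares [-1.635 -0.429  0.054] turn 0.0 F [-0.   0.2 -0.2] open 85.7 grip 0.0
```

View pics/s2.png

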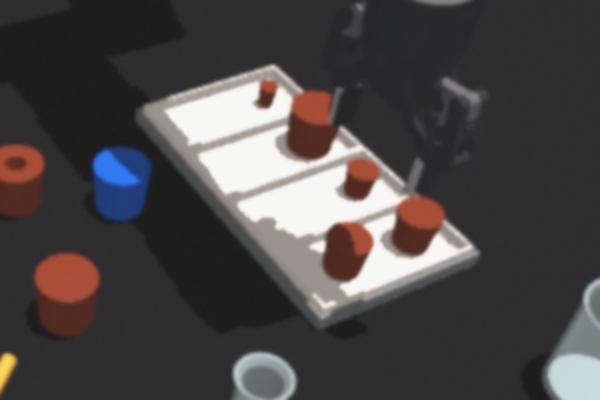

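L stands in its bin at (347,250) in the crop. Next is XL.

```bash
python3 -m jog '[[[-0.25,-0.07,0],0],[[-0.5,-0.13,0],0],[[-0.75,-0.2,0],0],[[-1,-0.26,0],0],[[-1,-0.26,0],0],[[-1,-0.26,0],0]]' >/dev/null;python3 -m jog '[[[-0.25,-0.07,0],0],[[-0.5,-0.15,0],0],[[-0.64,-0.17,0],0],[[-0.64,-0.17,0],0],[[-0.64,-0.17,0.1],0],[[-0.64,-0.17,0.2],0],[[-0.64,-0.17,0.2],0]]' >/dev/null;python3 go.py 644.5 -86.5 14
```

```text
7.75 pos [640.9 -86.3  92.8] ang 98.98 shares [-0.007  0.027  0.525] turn 0.001 F [-1.1  0.9 -0.9] open 85.0 grip 0.0
```

```bash
python3 -m jog '[[[-0.005,0.025,0.1],0],[[-0.005,0.025,0.25],0],[[-0.005,0.025,0.4],0],[[-0.005,0.025,0.525],0],[[-0.005,0.025,0.525],0],[[-0.005,0.025,0.525],0]]' >/dev/null;python3 go.py 644.5 -86.5 14
python3 -m jog '[[[0,0,0],0],[[0,0,0],0],[[0,0,0],0],[[0,0,0],0],[[0,0,0],0],[[0,0,0],0]]' 0 40 >/dev/null;python3 go.py 644.5 -86.5 14
python3 -m jog '[[[0,0,-0.2],0],[[0,0,-0.4],0],[[0,0,-0.6],0],[[0,0,-0.7],0],[[0,0,-0.7],0]]' >/dev/null;python3 go.py 519.3 139.7 120
```

```text
8.25 pos [645.9 -87.1  17.2] ang 98.99 shares [ 0.005 -0.009  0.021] turn 0.001 F [-0.3  0.4  1. ] open 85.5 grip 0.0
8.75 pos [647.8 -89.   20.4] ang 98.9 shares [ 0.02  -0.02   0.043] turn 0.0 F [-2.3  0.1  7.1] open 51.8 grip 41.0
9.1667 pos [650.1 -89.5 129. ] ang 98.9 shares [ 1.645 -0.626  0.048] turn 0.0 F [ 0.7 -0.3 -1.6] open 51.7 grip 42.5
```

```bash
python3 -m jog '[[[0.25,-0.1,0],0],[[0.5,-0.2,0],0],[[0.75,-0.3,0],0],[[1,-0.38,0],0],[[1,-0.38,0],0],[[1,-0.38,0],0]]' >/dev/null;python3 -m jog '[[[0.25,-0.1,0],0],[[0.5,-0.2,0],0],[[0.64,-0.24,0.1],0],[[0.64,-0.24,0.3],0],[[0.64,-0.24,0.5],0],[[0.64,-0.24,0.5],0],[[0.64,-0.24,0.5],0]]' >/dev/null;python3 go.py 519.3 139.7 30
```

```text
10.25 pos [515.8 138.9  46.6] ang 98.84 shares [0.001 0.024 0.111] turn -0.0 F [ 0.7 -0.5 -1.5] open 51.7 grip 42.7
```

```bash
python3 -m jog '[[[0,0.02,0.06],0],[[0,0.02,0.1],0],[[0,0.02,0.1],0],[[0,0.02,0.1],0]]' >/dev/null;python3 go.py 519.3 139.7 26;  python3 -m jog '[[[0,0,0.013],0],[[0,0,0.013],0],[[0,0,0.013],0]]'>/dev/null; python3 go.py 519.3 139.7 26
python3 -m jog '[[[0,0,0.013],0],[[0,0,0.013],0],[[0,0,0.013],0]]'>/dev/null; python3 go.py 519.3 139.7 26
```

```text
10.5833 pos [520.6 140.1  33.7] ang 98.87 shares [-0.001 -0.009  0.051] turn -0.0 F [ 0.4  0.6 -1.8] open 51.5 grip 42.7
10.8333 pos [520.3 140.4  31.7] ang 98.91 shares [-0.004 -0.007  0.038] turn 0.0 F [ 0.3 -0.5 -2. ] open 51.9 grip 42.7
11.0833 pos [519.9 140.4  29.3] ang 98.91 shares [-0.004 -0.005  0.022] turn 0.0 F [-0.8  0.  -1.4] open 51.8 grip 42.7
```

```bash
python3 -m jog '[[[0,0,0.012],0],[[0,0,0.012],0],[[0,0,0.012],0]]'>/dev/null; python3 go.py 519.3 139.7 26
python3 -m jog '[[[0,0,0.01],0],[[0,0,0.01],0],[[0,0,0.01],0]]'>/dev/null; python3 go.py 519.3 139.7 26
```

```text
11.3333 pos [520.2 140.4  27.6] ang 98.91 shares [-0.004 -0.007  0.011] turn 0.0 F [ 0.   0.9 -1.2] open 51.5 grip 42.7
11.5833 pos [520.3 140.4  27.3] ang 98.91 shares [-0.004 -0.007  0.009] turn 0.0 F [-3.4 -0.9  9.2] open 52.0 grip 43.5
```

Contact at 27.4 mm, as expected, so I'll release.

```bash
python3 -m jog '[[[0,0,0],0],[[0,0,0],0],[[0,0,0],0],[[0,0,0],0]]' 0.6 >/dev/null;python3 go.py 519.3 139.7 26
python3 -m jog '[[[0,0,-0.2],0],[[0,0,-0.4],0],[[0,0,-0.6],0],[[0,0,-0.65],0],[[0,0,-0.65],0],[[0,0,-0.65],0]]' 1 >/dev/null;python3 go.py 449.8 -235.4 120; python3 - <<'E'
from h import *
from cell import ctrl
im=ctrl.get_image("scene");cv2.imwrite("pics/s3.png",cv2.resize(im["pixels"][150:350,300:600,::-1],None,fx=2,fy=2))
E
```

```text
11.9167 pos [520.  140.3  25.9] ang 98.9 shares [-0.004 -0.005 -0.001] turn 0.0 F [ 0.3 -0.2  0.1] open 68.2 grip 0.0
12.4167 pos [520.2 140.4 123.4] ang 98.91 shares [-2.403 -0.851  0.022] turn 0.0 F [ 0.1 -0.4 -0.3] open 85.3 grip 0.0
```

View pics/s3.png

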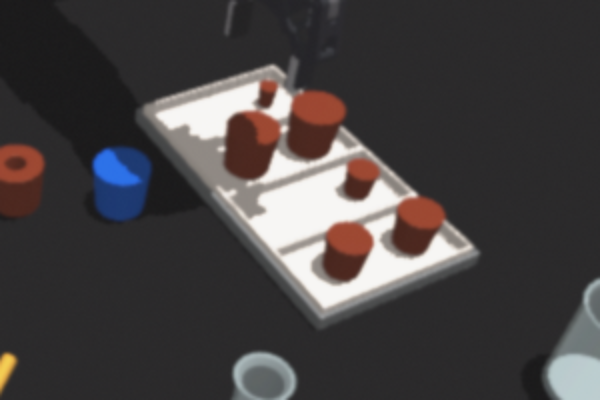

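XL stands in its bin at (250,145) in the crop. Next is M.

```bash
python3 -m jog '[[[-0.25,-0.1,0],0],[[-0.5,-0.2,0],0],[[-0.75,-0.3,0],0],[[-1,-0.35,0],0],[[-1,-0.35,0],0],[[-1,-0.35,0],0]]' 0.4 >/dev/null;python3 -m jog '[[[-0.25,-0.1,0],0],[[-0.5,-0.2,0],0],[[-0.75,-0.3,0],0],[[-1,-0.35,0],0],[[-1,-0.35,0],0],[[-1,-0.35,0],0]]' >/dev/null;python3 -m jog '[[[-0.2,-0.08,0],0],[[-0.4,-0.15,0],0],[[-0.4,-0.15,0.2],0],[[-0.4,-0.15,0.4],0],[[-0.4,-0.15,0.4],0],[[-0.4,-0.15,0.4],0]]' >/dev/null;python3 go.py 449.8 -235.4 5
```

```text
13.9667 pos [ 448.4 -231.8   61.9] ang 99.05 shares [-0.027  0.007  0.379] turn 0.002 F [ 0.1  0.6 -0. ] open 59.7 grip 0.0
```

```bash
python3 -m jog '[[[-0.025,0.007,0.1],0],[[-0.025,0.007,0.2],0],[[-0.025,0.007,0.33],0],[[-0.025,0.007,0.375],0],[[-0.025,0.007,0.375],0],[[-0.025,0.007,0.375],0]]' >/dev/null;python3 go.py 449.8 -235.4 5
python3 -m jog '[[[0,0,0],0],[[0,0,0],0],[[0,0,0],0],[[0,0,0],0],[[0,0,0],0],[[0,0,0],0]]' -0.5 40 >/dev/null;python3 go.py 449.8 -235.4 5
```

```text
14.4667 pos [ 452.1 -238.     8.3] ang 98.98 shares [ 0.02  -0.012  0.022] turn 0.001 F [ 0.5  0.4 -0.1] open 59.8 grip 0.0
14.9667 pos [ 452.1 -239.2    8.7] ang 98.9 shares [ 0.027 -0.011  0.024] turn 0.0 F [-2.1  0.1  6.5] open 29.2 grip 39.0
```

```bash
python3 -m jog '[[[0,0,-0.2],0],[[0,0,-0.4],0],[[0,0,-0.6],0],[[0,0,-0.7],0],[[0,0,-0.7],0]]' >/dev/null;python3 go.py 593.7 156.4 120
```

```text
15.3833 pos [ 453.9 -240.4  116.9] ang 98.89 shares [ 2.469  1.33  -0.027] turn 0.0 F [-0.4 -0.9 -0.8] open 29.2 grip 39.7
```

```bash
python3 -m jog '[[[0.22,0.12,0],0],[[0.45,0.24,0],0],[[0.7,0.36,0],0],[[1,0.54,0],0],[[1,0.54,0],0],[[1,0.54,0],0]]' >/dev/null;python3 -m jog '[[[0.22,0.12,0],0],[[0.45,0.24,0],0],[[0.7,0.36,0],0],[[1,0.54,0],0],[[1,0.54,0],0],[[1,0.54,0],0]]' >/dev/null;python3 -m jog '[[[0.22,0.12,0],0],[[0.46,0.25,0],0],[[0.46,0.25,0],0],[[0.46,0.25,0.2],0],[[0.46,0.25,0.4],0],[[0.46,0.25,0.5],0],[[0.46,0.25,0.5],0],[[0.46,0.25,0.5],0]]' >/dev/null; python3 go.py 593.7 156.4 18
```

```text
17.05 pos [590.3 154.7  36.3] ang 98.79 shares [0.008 0.024 0.122] turn -0.001 F [ 0.9 -0.1 -1. ] open 28.9 grip 39.8
```

```bash
python3 -m jog '[[[0,0.02,0.05],0],[[0,0.02,0.1],0],[[0,0.02,0.11],0],[[0,0.02,0.11],0]]' >/dev/null;python3 go.py 593.7 156.4 16;  python3 -m jog '[[[0,0,0.013],0],[[0,0,0.013],0],[[0,0,0.013],0]]'>/dev/null; python3 go.py 593.7 156.4 16
```

```text
17.3833 pos [594.3 157.1  20.7] ang 98.89 shares [-0.004 -0.005  0.031] turn 0.0 F [-0.2  0.6 -0.4] open 29.5 grip 39.8
17.6333 pos [594.5 157.5  19.1] ang 98.92 shares [-0.006 -0.006  0.021] turn 0.001 F [-0.7 -0.8 -0.8] open 29.3 grip 39.8
```

```bash
python3 -m jog '[[[0,0,0.013],0],[[0,0,0.013],0],[[0,0,0.013],0]]'>/dev/null; python3 go.py 593.7 156.4 16;  python3 -m jog '[[[0,0,0.01],0],[[0,0,0.01],0],[[0,0,0.01],0]]'>/dev/null; python3 go.py 593.7 156.4 16
```

```text
17.8833 pos [594.3 157.4  16.9] ang 98.91 shares [-0.006 -0.005  0.006] turn 0.0 F [ 0.5  0.6 -0.8] open 29.3 grip 39.8
18.1333 pos [594.6 157.4  15.8] ang 98.91 shares [-0.006 -0.007 -0.001] turn 0.0 F [-1.   0.3  3. ] open 29.0 grip 40.0
```

Contact, so I'll release with a small opening.

```bash
python3 -m jog '[[[0,0,0],0],[[0,0,0],0],[[0,0,0],0],[[0,0,0],0]]' -0.1 >/dev/null;python3 go.py 593.7 156.4 16
python3 -m jog '[[[0,0,-0.15],0],[[0,0,-0.35],0],[[0,0,-0.6],0],[[0,0,-0.7],0],[[0,0,-0.7],0],[[0,0,-0.7],0]]' >/dev/null;python3 go.py 631.2 -201.5 120; python3 - <<'E'
from h import *
from cell import ctrl
im=ctrl.get_image("scene");cv2.imwrite("pics/s4.png",cv2.resize(im["pixels"][150:350,300:600,::-1],None,fx=2,fy=2))
E
```

```text
18.4667 pos [594.3 157.3  15.2] ang 98.9 shares [-0.005 -0.005 -0.005] turn 0.0 F [-0.1 -0.1 -0.2] open 38.6 grip 0.0
18.9667 pos [595.3 157.5 121.6] ang 98.91 shares [-2.401 -0.134  0.01 ] turn 0.0 F [-0.8 -0.2 -0.6] open 38.4 grip 0.0
```

View pics/s4.png

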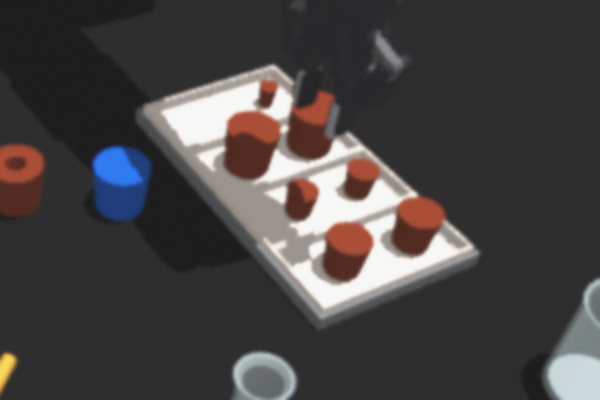

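M stands in its bin at (300,200) in the crop. Last is S.

```bash
python3 -m jog '[[[-0.25,0,0],0],[[-0.5,-0.03,0],0],[[-0.75,-0.04,0],0],[[-1,-0.05,0],0],[[-1,-0.05,0],0],[[-1,-0.05,0],0]]' 0.1 >/dev/null;python3 -m jog '[[[-0.25,0,0],0],[[-0.5,-0.03,0],0],[[-0.75,-0.04,0],0],[[-1,-0.05,0],0],[[-1,-0.05,0],0],[[-1,-0.05,0],0]]' >/dev/null;python3 -m jog '[[[-0.2,-0.02,0],0],[[-0.4,-0.03,0],0],[[-0.4,-0.03,0.2],0],[[-0.4,-0.03,0.4],0],[[-0.4,-0.03,0.4],0],[[-0.4,-0.03,0.4],0],[[-0.4,-0.03,0.4],0]]' >/dev/null;python3 go.py 631.2 -201.5 6
```

```text
20.6 pos [ 631.1 -199.6   61.1] ang 99.03 shares [-0.013 -0.001  0.368] turn 0.002 F [ 0.6 -0.1 -0.2] open 46.5 grip 0.0
```

```bash
python3 -m jog '[[[-0.01,0,0.1],0],[[-0.01,0,0.2],0],[[-0.01,0,0.33],0],[[-0.01,0,0.365],0],[[-0.01,0,0.365],0],[[-0.01,0,0.365],0]]' >/dev/null;python3 go.py 631.2 -201.5 6
python3 -m jog '[[[0.01,-0.01,0.02],0],[[0.01,-0.01,0.02],0],[[0.01,-0.01,0.02],0]]' >/dev/null;python3 go.py 631.2 -201.5 6
```

```text
21.1 pos [ 631.9 -202.6    7.2] ang 98.95 shares [ 0.008 -0.004  0.008] turn 0.001 F [-0.9  0.8 -0.9] open 47.1 grip 0.0
21.35 pos [ 629.8 -201.7    3.7] ang 98.91 shares [-0.     0.01  -0.016] turn 0.0 F [-0.6  0.1  0.1] open 47.2 grip 0.0
```

```bash
python3 -m jog '[[[0,0.01,-0.01],0],[[0,0.01,-0.01],0],[[0,0.01,-0.01],0],[[0,0.01,-0.01],0],[[0,0.01,-0.01],0],[[0,0.01,-0.01],0],[[0,0.01,-0.01],0]]' -0.7 30 >/dev/null;python3 go.py 631.2 -201.5 6
python3 -m jog '[[[0,0,-0.2],0],[[0,0,-0.4],0],[[0,0,-0.6],0],[[0,0,-0.7],0],[[0,0,-0.7],0]]' >/dev/null;python3 go.py 443.5 132.9 120
```

```text
21.9333 pos [ 631.6 -201.6    5.1] ang 98.91 shares [ 0.001 -0.003 -0.006] turn 0.0 F [-0.5  0.6  6.1] open 19.6 grip 29.4
22.35 pos [ 633.2 -202.5  113.7] ang 98.9 shares [ 2.404 -0.903 -0.057] turn 0.0 F [0.3 0.3 0.6] open 19.3 grip 29.5
```

```bash
python3 -m jog '[[[0.22,-0.08,0],0],[[0.45,-0.18,0],0],[[0.7,-0.28,0],0],[[1,-0.37,0],0],[[1,-0.37,0],0],[[1,-0.37,0],0]]' >/dev/null;python3 -m jog '[[[0.22,-0.08,0],0],[[0.45,-0.18,0],0],[[0.7,-0.28,0],0],[[1,-0.37,0],0],[[1,-0.37,0],0],[[1,-0.37,0],0]]' >/dev/null;python3 -m jog '[[[0.2,-0.08,0],0],[[0.4,-0.16,0],0],[[0.4,-0.16,0],0],[[0.4,-0.16,0.2],0],[[0.4,-0.16,0.4],0],[[0.4,-0.16,0.5],0],[[0.4,-0.16,0.5],0],[[0.4,-0.16,0.5],0]]' >/dev/null; python3 go.py 443.5 132.9 16
```

```text
24.0167 pos [442.4 132.   33.4] ang 98.79 shares [0.005 0.009 0.116] turn -0.001 F [ 0.7  0.7 -0. ] open 19.2 grip 29.5
```

```bash
python3 -m jog '[[[0,0.01,0.05],0],[[0,0.01,0.1],0],[[0,0.01,0.11],0],[[0,0.01,0.11],0]]' >/dev/null;python3 go.py 443.5 132.9 12;  python3 -m jog '[[[0,0,0.013],0],[[0,0,0.013],0],[[0,0,0.013],0]]'>/dev/null; python3 go.py 443.5 132.9 12
```

```text
24.35 pos [443.3 133.5  17.5] ang 98.89 shares [-0.004  0.001  0.037] turn 0.0 F [-0.1  0.4  0.5] open 19.4 grip 29.5
24.6 pos [443.4 133.7  15.9] ang 98.92 shares [-0.006 -0.     0.026] turn 0.001 F [ 0.2  0.5 -0.4] open 19.5 grip 29.5
```

```bash
python3 -m jog '[[[0,0,0.015],0],[[0,0,0.015],0],[[0,0,0.015],0]]'>/dev/null; python3 go.py 443.5 132.9 12;  python3 -m jog '[[[0,0,0.008],0],[[0,0,0.008],0],[[0,0,0.008],0]]'>/dev/null; python3 go.py 443.5 132.9 12; python3 -m jog '[[[0,0,0.005],0],[[0,0,0.005],0],[[0,0,0.005],0]]'>/dev/null; python3 go.py 443.5 132.9 12
```

```text
24.85 pos [443.2 133.7  13.5] ang 98.91 shares [-0.006  0.001  0.01 ] turn 0.0 F [ 0.4  0.2 -0.8] open 19.4 grip 29.5
25.1 pos [443.2 133.7  12.2] ang 98.91 shares [-0.005  0.001  0.001] turn 0.0 F [ 0.1 -0.5 -0. ] open 19.5 grip 29.5
25.35 pos [443.3 133.7  12. ] ang 98.91 shares [-0.005  0.     0.   ] turn 0.0 F [-1.9  0.1  6.2] open 19.9 grip 29.9
```

```bash
python3 -m jog '[[[0,0,0],0],[[0,0,0],0],[[0,0,0],0],[[0,0,0],0]]' -0.2 >/dev/null;python3 go.py 443.5 132.9 12
python3 -m jog '[[[0,0,-0.15],0],[[0,0,-0.35],0],[[0,0,-0.6],0],[[0,0,-1],0],[[0,0,-1],0],[[0,0,-1],0]]' >/dev/null
python3 -m jog '[[[-0.25,0,0],0],[[-0.5,0,0],0],[[-0.75,0,0],0],[[-1,0,0],0],[[-1,0,0],0],[[-1,0,0],0],[[-1,0,0],0]]' >/dev/null;python3 go.py 443.5 132.9 12; python3 - <<'E'
from h import *
from cell import ctrl
im=ctrl.get_image("scene");cv2.imwrite("pics/s5.png",im["pixels"][:,:,::-1])
im=ctrl.get_image("top");T=im["world_from_camera"];C=cloud(im,T);n,l,s,c=cv2.connectedComponentsWithStats(red(im))
for i in range(1,n):
    if s[i,4]<30: continue
    P=C[(l==i)&(im["depth"]>0)];z=np.percentile(P[:,2],75);Q=P[abs(P[:,2]-z)<5]
    b=np.array([[.1542,-.988],[.988,.1542]])@(np.median(Q,0)[:2]-[552.2,175.2])
    print(s[i,4],np.median(Q,0).round(1),"tray xy",b.round(1))
E
```

```text
25.6833 pos [443.2 133.6  11.4] ang 98.9 shares [-0.005  0.002 -0.004] turn 0.0 F [-0.7  0.5  0.3] open 34.0 grip 0.0
26.7667 pos [465.7 -14.4 160.7] ang 98.85 shares [0.992 0.006 0.992] turn -0.0 F [ 0.6  0.2 -0.3] open 34.4 grip 0.0
103 [670.5 172.1  46.9] tray xy [ 21.3 116.4]
325 [656.2 239.2  47.3] tray xy [-47.2 112.6]
166 [581.5 226.5  36.9] tray xy [-46.1  36.8]
488 [507.1 219.2  57.4] tray xy [-50.4 -37.8]
658 [494.9 -90.7  50.4] tray xy [253.8 -97.6]
288 [ 434.4 -363.9   30.4] tray xy [ 514.5 -199.5]
```

View pics/s5.png

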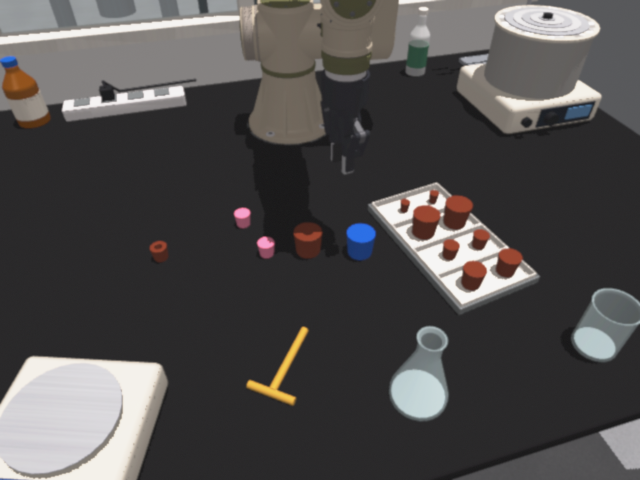

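All four are in their bins: S (405,205), XL (425,222), M (451,249), L (474,275). The bored ones haven't moved. One close look to check they stand flat.

```bash
python3 - <<'E'
from h import *
from cell import ctrl
im=ctrl.get_image("scene");cv2.imwrite("pics/s6.png",cv2.resize(im["pixels"][180:310,360:540,::-1],None,fx=4,fy=4,interpolation=cv2.INTER_CUBIC))
C=cloud(im,im["world_from_camera"]);r=red(im)>0
for n,x,y in(("S",443,133),("XL",520,140),("M",594,157),("L",669,164)):
    P=C[r&(im["depth"]>0)&(np.hypot(C[...,0]-x,C[...,1]-y)<30)];z=np.percentile(P[:,2],85);Q=P[abs(P[:,2]-z)<5]
    A=np.linalg.lstsq(np.c_[Q[:,:2]-[x,y],np.ones(len(Q))],Q[:,2],rcond=None)[0];print(n,len(Q),z.round(1),A.round(2),cv2.minEnclosingCircle(Q[:,:2].astype(np.float32)))
E
```

```text
S 45 31.9 [-9.000e-02 -3.000e-02  3.103e+01] ((444.73944091796875, 133.16636657714844), 9.28562068939209)
XL 382 56.7 [-2.000e-02  1.000e-02  5.602e+01] ((519.3585815429688, 141.06027221679688), 26.412975311279297)
M 147 36.7 [-6.000e-02  3.000e-02  3.564e+01] ((593.869384765625, 159.19573974609375), 14.501018524169922)
L 310 47.0 [-1.0e-02  1.0e-02  4.6e+01] ((669.5234375, 162.91932678222656), 20.39816665649414)
```

View pics/s6.png

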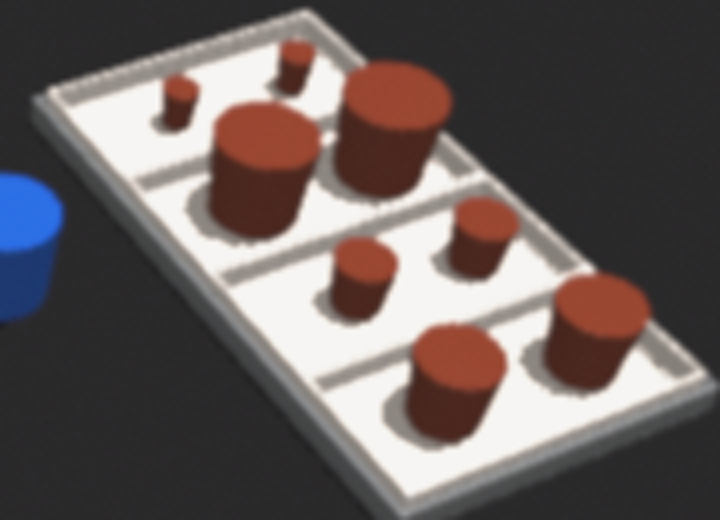

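All four stand flat, wide end up. Their tops measure 32, 37, 47 and 57 mm, as they should.

```bash
python3 -c "from cell import ctrl; print(ctrl.close_job())"
```

```text
the job is handed in; nothing more can be done
None
```

The job is handed in: all four solid stoppers stand wide end up in their matching bins, and the two bored stoppers are where they stood on the bench.

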